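# Lock the ribbon spindle of the rewinder

### The arm

A 6-joint arm with a two-finger parallel gripper is mounted at the origin on the work surface. World frame = base frame: x ahead of the robot, y to its left, z up, the work surface at z = 0. Lengths are in m, angles in rad, forces in N, time in s.
With the tool pointing down it reaches from about 0.3 to 0.95 m from the base axis. Payload 3.1 kg.
Tool frame: the origin (TCP) lies at the very end of the fingers, on their centre line; the grasp point (between the pads) lies 19 mm behind it (r.pinch_z is the distance from the TCP to the grasp point, in m); z points along the fingers, y is the line along which they close (so a half turn about z gives the same grasp; the last joint's range is limited). The gripper opens to 85 mm and grips with 20 to 120 N. Pads are 22 mm wide; open, the fingers measure 114 mm over their backs; the gripper's body (76 mm by 85 mm) begins 54 mm behind the grasp point. The pads swing forward as they close: fully open they stand 13 mm farther back than shut.
Start: joints at [1.177, 0.308, 1.634, -0, 1.2, -0.07], TCP at [0.199, 0.593, 0.198] pointing down, gripper open.
Joint ranges: [-3.06, 3.06], [-0.79, 1.96], [0.05, 2.63], [-1.19, 4.34], [0.05, 2.64], [-2.94, 2.94]. Speed limits (rad/s): [2.79, 2.79, 3.14, 3.14, 3.14, 3.14].

### API

Orientations are given as a unit quaternion [x, y, z, w].
In Python, from station import telemetry, capture, calibration, hand_in, trace, tip_of, r gives the robot as it stands.
- The arm moves only by the tool apply_moves, never from a script. Its argument "series" is one flat list of numbers, 7 for each row, row after row: the shift along the tool's x, y, z in mm, then the turn, a rotation vector about the tool's x, y, z in rad, then the closure in counts, from 0 (fully open) to 255 (shut). In form: [tx, ty, tz, rx, ry, rz, gripper, tx, ty, tz, rx, ry, rz, gripper, ...]. A call has 1 to 8 rows; each row shifts and turns the commanded pose from where the row before left it, along the tool's axes as they then stand; what a row does not reach is not made up. A row lasts 1/8 s, in which the tool goes at most 62.5 mm and 10.7 degrees, less where a joint would pass 70% of its speed; a pose out of reach is approached as far as the arm can. A call with a gripper value outside its range is refused whole. The fingers move at their own pace and stop on an object; "squeeze" is the grip in N (left out, the last holds). Time passes only in rows, so rows that do not move let the fingers close. It gives the time, the measured TCP pose, the force, the opening and the grip force at its end, in the units of the state.
- telemetry.observe(): the state, without advancing time (a new reading comes with each control period).
- capture(name): name is "side" or "top"; returns the picture (420x560x3 uint8, red, green, blue); there is no depth.
- calibration(name): a dict with "fx", "fy", "cx", "cy" (pixels), "R" (3x3) and "t" (3): a world point X has camera coordinates R X + t. Camera axes: x right, y down, z forward; pixel columns grow to the right and rows downward; lengths in m; the calibration is good to about 2 mm. A picture is of the moment at which its call begins. calibration takes no time and is no camera call.
- hand_in(): hands the job in; it is judged then, once.
Trained networks look in the newest picture that a camera, given by its name, has taken for a name from the list of things; names that differ only in an ending like _2 or _b are one class to them, and where a whole thing is asked for, a point or a joint stands for the part that bears it (a point fixed in the world has none). Each returns a list of dicts, best first, with "p" (0 to 1); they miss things now and then, are a little off and sometimes report something else, mostly with a low value. They report only what shows in the picture. A call takes as long as a camera call. They do not tell look-alikes from the thing itself.
- trace(camera, thing): "pixels" (420x560 bool, what is visible of it) and "box" ([left, top, width, height] in pixels, round what is visible of it).
- tip_of(camera, thing): "uv" ([column, row] in pixels: a listed point, or the origin of a listed thing).
The state is a dict: "clock": time; "joints": joint angles; "qvel": joint speeds; "joint_efforts": joint torques, N m; "tcp_pos": TCP position; "tcp_rot": TCP orientation; "wrist_force": force on the tool from outside, world axes, zero at the start; "moment": the same for the moment, N m; "width": finger opening in m; "grip_force": force on a finger pad.
Only numpy, scipy, OpenCV 4.12 (cv2) and the standard library are available. Lean on these libraries where they do the work, as an engineer would, in place of code of your own. Each camera call takes 0.05 s, during which the arm holds its last target. There are 200 camera calls.

### The job

Lock the ribbon spindle on the bench: with a fingertip, push the upright stud of the slotted disc round until the slot lines up with the bar (either way round will do), then push the bar's upright plate so that the bar slides through the slot and fully home against the back of the catch. Do not lift the bar out of its channel, and leave the other things on the bench where they are.

Things in the scene. Friction and masses are not known exactly. Their poses are not given: they have to be found in the camera images.
- lock: Spindle lock: grey base plate 305 x 120 x 10 mm screwed to the bench. Origin on the disc's vertical axis at bench level, z up, x = the direction in which the bar is to be pushed. The plate spans x -215 to 90 mm, y -60 to 60.
- channel (a point): Middle of the bar's channel floor, 30 mm above the bench, at lock x = -130. The channel runs from lock x = -210 to -50, open at the top and both ends, between two rails 18 mm apart that reach 42 mm above the bench; 44 mm wide over all.
- catch (a point): Foot of the catch's back wall, which stops the bar: lock x = 68, y = 0, 29 mm above the bench. The catch, lock x = 50 to 76, is an open-topped pocket 22 mm wide with walls 44 mm above the bench.
- disc (a joint): Turn (rad, counter-clockwise from above positive) of the steel locking disc, with the black reel under it. Its slot lines up with the bar at 0 and at 3.14; it starts between 0.55 and 2.6. Stiff (0.06 N m, about 2 N at the stud), stays where left, stops only at -3.0 and 6.1. Within about 0.15 rad the bar's tapered nose enters and centres the disc; otherwise the disc blocks it.
- slot (a point): Centre of the slot's floor, on the disc's axis 29.5 mm above the bench; x axis along the slot. The slot, 22 mm wide, open at the top and both ends, runs right across the disc. Disc diameter 84 mm, top 44 mm above the bench; the reel under it: diameter 92, from 12 to 26 mm above the bench.
- stud (a point): Centre of the top of the upright round steel stud by which the disc is turned: diameter 14 mm, from 44 to 84 mm above the bench, 31 mm from the disc's axis, at right angles to the slot. At disc angle q it lies in direction q - pi/2 (rad) from the lock's x axis.
- bar: Loose steel lock bar, 16 wide, 12 high, 132 mm long, 0.18 to 0.35 kg, lying in the channel along its x with 1 mm play each side. Origin on its underside below its upright plate; it reaches 14 mm behind (-x) and 118 mm ahead (+x). Sliding takes 1 to 4 N. The origin starts 166 to 191 mm behind the disc's axis; fully home it is 50 mm behind it.
- plate (a point): Centre of the bar's upright plate, 37 mm above the bar's underside; pushed from behind (its -x side). The plate is 8 mm thick along x, 32 mm wide and 38 mm high (48 to 86 mm above the bench), on a neck 8 x 12 mm.
- nose (a point): Front end of the bar, on its underside: the nose, which tapers over its last 10 mm from 16 to 6 mm wide. Fully home it is 68 mm past the disc's axis along the lock's x.
- spare_reel: Bystander, to be left alone: spare ribbon reel, black, flange dia 68, 34 tall; sizes in mm; origin at its underside centre.
- core: Bystander, to be left alone: cardboard ribbon core standing on end, dia 38, 50 tall; sizes in mm; origin at its underside centre.
- tape: Bystander, to be left alone: roll of whitish tape lying flat, dia 90, 24 tall; sizes in mm; origin at its underside centre.
- type_holder: Bystander, to be left alone: brass type holder, 50 x 24 x 14, with a 16 tall pin on top; sizes in mm; origin at its underside centre.
- driver: Bystander, to be left alone: screwdriver lying down, black handle; sizes in mm; origin at its underside, mid-length.
- cleaner: Bystander, to be left alone: white cleaner jar, dia 56, 90 tall; sizes in mm; origin at its underside centre.
- cup: Bystander, to be left alone: grey cup, dia 70, 85 tall; sizes in mm; origin at its underside centre.
Not all that is in view belongs to the job. There is more than one size of the bar; the job needs the smallest.

How it is judged:
By the outcome, as a careful person would: the job done as asked, in the order asked, and still so for the second after the job is handed in, with the robot touching nothing.
It also fails if it takes over 51 s, if anything falls off the work surface, if the arm or the gripper's body presses on something with over 40 N, if the wrist force passes 120 N, or if a joint passes its speed limit or range.

## Working session

There is one attempt and no reset: what is moved stays moved. The work goes in short steps, Python scripts to look and compute and a tool call to move; the robot and the scene stay as the last step left them, time stands still between calls to the robot, and variables do not carry over. Pictures are saved under pics/ and viewed, at most 10 in all, crops included, and the job is handed in when it is done.

Besides the shell and the picture viewer there is one more tool, called by a JSON object that holds its "api" and its "payload", one argument or row to a line. apply_moves: Moves the arm, as the interface text tells. Its arguments: {"type":"object","properties":{"series":{"type":"array","items":{"type":"number"}},"squeeze":{"type":"number"}},"required":["series"]}

```bash
mkdir -p pics; ls
cat > h.py <<'E'
import numpy as np, cv2
from station import telemetry, capture, calibration, hand_in, trace, tip_of, r
def shot(n,f):
    im=capture(n); cv2.imwrite('pics/'+f,cv2.cvtColor(im,cv2.COLOR_RGB2BGR)); return im
def ray(n,uv):
    c=calibration(n);R=np.array(c['R']);t=np.array(c['t'])
    d=R.T@np.array([(uv[0]-c['cx'])/c['fx'],(uv[1]-c['cy'])/c['fy'],1]); return -R.T@t,d
def at_z(n,uv,z):
    o,d=ray(n,uv); return o+d*(z-o[2])/d[2]
def proj(n,X):
    c=calibration(n);p=np.array(c['R'])@np.array(X)+np.array(c['t']); return [c['fx']*p[0]/p[2]+c['cx'],c['fy']*p[1]/p[2]+c['cy']]
E
python3 - <<'E'
from h import *
a=shot('top','top0.png');b=shot('side','side0.png')
cv2.imwrite('pics/both0.png',cv2.cvtColor(cv2.resize(np.vstack([a,b]),None,fx=.71,fy=.71),cv2.COLOR_RGB2BGR))
Z=dict(lock=0,channel=.03,catch=.029,slot=.0295,stud=.084,bar=.03,plate=.067,nose=.03,spare_reel=0,core=0,tape=0,type_holder=0,driver=0,cleaner=0,cup=0)
for n in ['top','side']:
  for k in Z:
    for q in tip_of(n,k)[:3]: print(n,k,round(q['p'],2),np.round(q['uv'],1),np.round(at_z(n,q['uv'],Z[k])[:2],4))
print(telemetry.observe())
E
```

```text
pics
top lock 0.72 [239.2 233.3] [0.5657 0.1453]
top channel 0.82 [287.2 220.8] [0.5948 0.0214]
top catch 0.88 [209.4 248.1] [0.5308 0.2166]
top slot 0.82 [240.6 237.4] [0.5558 0.1385]
top stud 0.84 [222.9 235.9] [0.5614 0.1738]
top bar 0.9 [303.8 218.3] [ 0.6002 -0.0203]
top bar 0.9 [340.2 289.3] [ 0.4226 -0.1063]
top bar 0.85 [323.  122.5] [ 0.8423 -0.0747]
top plate 0.91 [302.8 216.8] [ 0.6029 -0.016 ]
top plate 0.82 [345.1 290.2] [ 0.4262 -0.1126]
top plate 0.78 [327.9 117.1] [ 0.8451 -0.083 ]
top nose 0.88 [369.3 167.5] [ 0.7248 -0.1885]
top nose 0.87 [380.7 337.2] [ 0.304  -0.2026]
top nose 0.81 [260.6 235.4] [0.5597 0.0885]
top spare_reel 0.68 [217.6 199. ] [0.6554 0.1999]
top core 0.65 [282.2 267.2] [0.4768 0.0364]
top tape 0.96 [265.  175.3] [0.7146 0.0763]
top type_holder 0.72 [231.7 279. ] [0.4496 0.1661]
top driver 0.93 [434.7 264.3] [ 0.476  -0.3549]
top driver 0.58 [241.8 238.6] [0.552  0.1388]
top driver 0.58 [260.  233.1] [0.5651 0.0918]
top cleaner 0.63 [418.6 221.4] [ 0.5868 -0.318 ]
top cleaner 0.35 [210.2 249.9] [0.5247 0.2203]
top cup 0.6 [128.5 255.4] [0.5151 0.
[... 1258 characters left out ...]
46 0.4318]
{'clock': 1.6, 'joints': array([ 1.17732424e+00,  3.08099561e-01,  1.63377755e+00, -2.83168451e-05,
        1.19970402e+00, -6.96854439e-02]), 'qvel': array([ 0.00111003,  0.0001748 ,  0.00162473, -0.00169315,  0.0011592 ,
        0.00058345]), 'joint_efforts': array([ 1.83173113e-03, -4.15275335e+01, -2.77073461e+01,  9.05892534e-05,
        9.78441822e-04,  4.52544242e-06]), 'tcp_pos': array([0.19888152, 0.59252975, 0.19768301]), 'tcp_rot': array([1.61181993e-01, 9.86924701e-01, 2.57665477e-06, 1.41642029e-05]), 'wrist_force': array([ 0.4916902 , -1.04349616, -0.25419331]), 'moment': array([-0.03249135,  0.02749829, -0.04643046]), 'grip_force': 0.0, 'width': 0.08558118286982447}
```

View pics/top0.png

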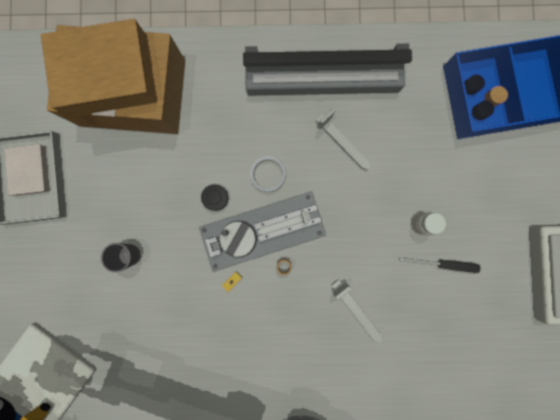

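View pics/side0.png

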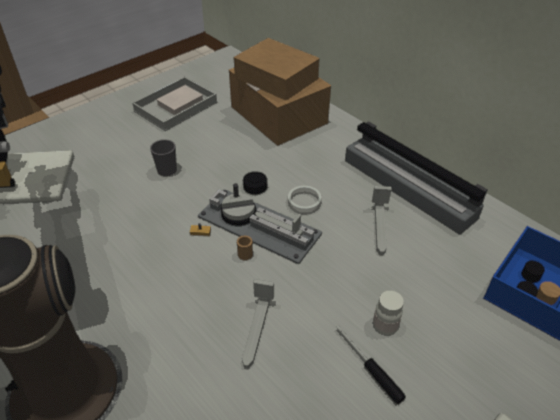

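The networks report three bars. One lies in the channel at top (303,218), the others lie loose at (340,290) and (323,122). The channel one fits: it is the shortest (about 118 mm from origin to nose, against about 153 mm) and it is in the channel. I'll confirm that in a crop and fit the lock pose.

```bash
cat > fit.py <<'E'
from h import *
from scipy.optimize import least_squares
# params: x,y,th,q,s(bar origin lock x)
def pts(p):
    x,y,th,q,s=p
    L=dict(lock=(0,0,0),channel=(-.13,0,.03),catch=(.068,0,.029),slot=(0,0,.0295),stud=(.031*np.sin(q),-.031*np.cos(q),.084),bar=(s,0,.03),plate=(s,0,.067),nose=(s+.118,0,.03))
    c,sn=np.cos(th),np.sin(th)
    return {k:np.array([x+c*v[0]-sn*v[1],y+sn*v[0]+c*v[1],v[2]]) for k,v in L.items()}
def gather(names,p0,n=2):
    P=pts(p0);O=[]
    for cam in ['top','side']:
        for i in range(n):
            capture(cam)
            for k in names:
                c=[q for q in tip_of(cam,k) if np.linalg.norm(np.array(q['uv'])-proj(cam,P[k]))<22]
                if c: O.append((cam,k,min(c,key=lambda q:np.linalg.norm(np.array(q['uv'])-proj(cam,P[k])))['uv']))
    return O
def fit(O,p0,free):
    p0=np.array(p0,float)
    def full(v): p=p0.copy();p[free]=v;return p
    def res(v):
        P=pts(full(v)); return np.concatenate([np.array(proj(c,P[k]))-u for c,k,u in O])
    r=least_squares(res,p0[free],loss='soft_l1',f_scale=1.5)
    p=full(r.x);P=pts(p)
    for c,k,u in O: print(c,k,np.round(np.array(proj(c,P[k]))-u,1),end='; ')
    print(); return p
E
python3 - <<'E'
from fit import *
p0=[.556,.145,1.88,1.3,-.175]
O=gather(['lock','channel','catch','slot','stud','bar','plate','nose'],p0,1)
p=fit(O,p0,[0,1,2,3,4]);print(np.round(p,4))
a=cv2.imread('pics/top0.png')[180:280,190:335];b=cv2.imread('pics/side0.png')[170:270,190:335]
cv2.imwrite('pics/crop.png',np.hstack([cv2.resize(i,None,fx=2.7,fy=5.4*.5,interpolation=3) for i in (a,b)]))
E
```

```text
top lock [0.1 0.7]; top channel [1.7 0.6]; top catch [ 1.4 -4.7]; top slot [-1.4 -0.4]; top stud [ 0.3 -1. ]; top bar [ 1.7 -1. ]; top plate [0.1 0.2]; top nose [ 1.  -0.2]; side lock [-0.6 -1.2]; side channel [ 1.5 -1.2]; side catch [-0.8 -1.1]; side slot [-1.4  0.2]; side stud [-0.7  3.8]; side bar [-0.1 -0.7]; side plate [-1.9 -1.8]; side nose [-1.5  2. ]; 
[ 0.5541  0.143   1.8477  0.9309 -0.1651]
```

View pics/crop.png

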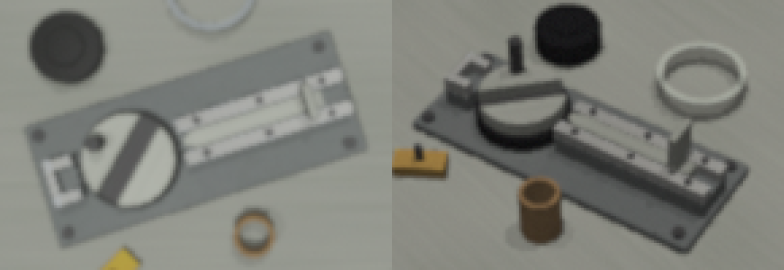

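The crop shows the small bar in the channel, its plate at crop (312,95), the stud at (95,142), and the slot running from (108,195) to (158,118). The nose faces the disc. The slot line suggests q ≈ 0.7, so I'll refine the plate pose and the slot angle.

```bash
cat > meas.py <<'E'
from fit import *
def rect(img,z,c=(.5566,.145),S=2000,h=.3):
    # rectified view of plane z: world->pixels, S px/m ; col=(x-cx+h/2)*S, row=(y-cy+h/2)*S
    n=int(h*S); w=np.array([[c[0]-h/2,c[1]-h/2],[c[0]+h/2,c[1]-h/2],[c[0]+h/2,c[1]+h/2],[c[0]-h/2,c[1]+h/2]])
    s=np.array([proj('top',[*a,z]) for a in w],np.float32); d=np.array([[0,0],[n,0],[n,n],[0,n]],np.float32)
    return cv2.warpPerspective(img,cv2.getPerspectiveTransform(s,d),(n,n),flags=cv2.INTER_CUBIC)
def slot_angle(img,c):
    g=cv2.GaussianBlur(rect(cv2.cvtColor(img,cv2.COLOR_RGB2GRAY),.044,c,2000,.12),(0,0),3); k=g.shape[0]//2
    yy,xx=np.mgrid[:2*k,:2*k]-k; m=(np.hypot(xx,yy)<66)
    t=(np.percentile(g[m],10)+np.percentile(g[m],90))/2
    b=((g<t)&m).astype(np.uint8); n,l,st,ce=cv2.connectedComponentsWithStats(b)
    i=1+np.argmax(st[1:,4]); q=np.argwhere(l==i)[:,::-1].astype(np.float32)
    v=cv2.fitLine(q,cv2.DIST_L2,0,.01,.01).ravel()
    return np.arctan2(v[1],v[0])%np.pi, st[i,4]/4, q.mean(0)-k
E
python3 - <<'E'
from meas import *
for cam,z in (('top',.01),):
    im=capture(cam); t=trace(cam,'lock')
    for d in t[:2]:
        m=d['pixels'].astype(np.uint8); cs=max(cv2.findContours(m,0,2)[0],key=cv2.contourArea).reshape(-1,2)
        W=np.array([at_z(cam,u,z)[:2] for u in cs],np.float32); R=cv2.minAreaRect(W*1000); print(cam,d['p'],d['box'],R)
        B=cv2.boxPoints(R); print(np.round(B,1))
top=capture('top')
C=(np.array([[25,130],[331,30],[367,149],[62,246]])+.0)/2.7+[190,180]
Wc=np.array([at_z('top',u,.01)[:2] for u in C]);print(np.round(Wc,4))
M=np.array([[.09,.06],[-.215,.06],[-.215,-.06],[.09,-.06]])
for MM in (M,M*[1,-1]):
    A=np.array([[*(1,0),a,-b] for a,b in MM]+[[0,1,b,a] for a,b in MM]); 
    s,r_,*_=np.linalg.lstsq(A,np.r_[Wc[:,0],Wc[:,1]],rcond=None);print(s,np.degrees(np.arctan2(s[3],s[2])),np.hypot(s[2],s[3]),r_)
a,ar,ce=slot_angle(top,(.556,.143));print('slot',np.degrees(a),ar,ce/2)
o=np.hstack([cv2.resize(rect(top,.01),(400,400)),cv2.resize(rect(top,.044,(.556,.143),2000,.12),(400,400))])
cv2.imwrite('pics/rect.png',cv2.cvtColor(o,cv2.COLOR_RGB2BGR))
for k in ('stud','plate'):
    u={c:[q['uv'] for q in (tip_of(c,k))][:1] for c in ('top',)};print(k,u)
E
```

```text
top 0.87 [198.6, 191.1, 128.6, 79.6] ((569.6248168945312, 84.29179382324219), (123.65098571777344, 307.5496826171875), 16.90616798400879)
[[465.8 213.4]
 [555.2 -80.8]
 [673.5 -44.9]
 [584.1 249.4]]
[[ 0.581   0.2457]
 [ 0.6699 -0.0455]
 [ 0.5565 -0.0767]
 [ 0.4717  0.2119]]
[ 0.55663282  0.12750628 -0.21019103  0.69871987] 106.7424969900139 0.729650416221429 [0.04787698]
[ 0.55209325  0.14306125 -0.28282414  0.94759932] 106.61846220772506 0.9889054421046358 [1.43884712e-05]
slot 150.05418 1366.0 [0.5759506 1.0758591]
stud {'top': [[223.6, 231.0]]}
plate {'top': [[343.0, 290.1]]}
```

View pics/rect.png

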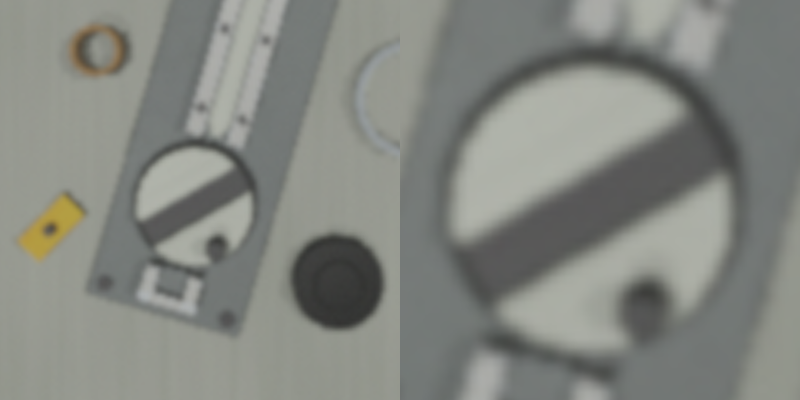

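```bash
cat >> meas.py <<'E'
LX,LY,TH=.5535,.143,1.863
def l2w(a,b): c,s=np.cos(TH),np.sin(TH); return np.array([LX+c*a-s*b,LY+s*a+c*b])
def w2l(w): c,s=np.cos(TH),np.sin(TH); d=np.array(w[:2])-[LX,LY]; return np.array([c*d[0]+s*d[1],-s*d[0]+c*d[1]])
def psi(q): return np.arctan2(2*q[0]*q[1],q[0]**2-q[1]**2)
def state():
    s=telemetry.observe(); print('t',s['clock'],'lock xy',np.round(w2l(s['tcp_pos'])*1000,1),'z',round(s['tcp_pos'][2]*1000,1),'dpsi',round(psi(s['tcp_rot'])-TH,3),'F',np.round(s['wrist_force'],1)); return s
E
python3 - <<'E'
from meas import *
s=state(); T=l2w(.05,-.027); ps=psi(s['tcp_rot']); N=10; d=(T-s['tcp_pos'][:2])/N*1000; dr=(ps-TH)/N; print(N,dr)
for i in range(N):
    a=ps-dr*i; print(np.round([d@[np.cos(a),np.sin(a)],d@[np.sin(a),-np.cos(a)]],0))
E
```

```text
t 2.75 lock xy [532.6 210.1] z 197.6 dpsi 0.955 F [-0.4  0.2 -0.3]
10 0.09548265381979584
[-47. -26.]
[-49. -21.]
[-51. -16.]
[-53. -11.]
[-53.  -6.]
[-54.  -1.]
[-54.   4.]
[-53.   9.]
[-52.  14.]
[-50.  19.]
```

{"api": "apply_moves", "payload": {
  "series": [-47,-26,0,0,0,0.0955,255,-49,-21,0,0,0,0.0955,255,-51,-16,0,0,0,0.0955,255,-53,-11,0,0,0,0.0955,255,-53,-6,0,0,0,0.0955,255,-54,-1,0,0,0,0.0955,255,-54,4,0,0,0,0.0955,255,-53,9,0,0,0,0.0955,255]
}}

```text
clock: 3.75
tcp_pos: [0.4928, 0.2765, 0.1979]
tcp_rot: [0.519, 0.855, 0.0, 0.0]
wrist_force: [0.9, -0.4, 0.2]
width: 0.0
grip_force: 0.0
```

{"api": "apply_moves", "payload": {
  "series": [-52,14,20,0,0,0.0955,255,-50,19,20,0,0,0.0955,255,0,0,20,0,0,0,255,0,0,20,0,0,0,255,0,0,0,0,0,0,255,0,0,0,0,0,0,255]
}}

```text
clock: 4.5
tcp_pos: [0.5643, 0.2003, 0.1181]
tcp_rot: [0.596, 0.803, 0.0, 0.0]
wrist_force: [0.6, 0.1, 0.2]
width: 0.0001
grip_force: 0.0
```

Run:
```python
from meas import *
s=state();print(s['width'])
a=capture('top')[180:280,190:335];b=capture('side')[130:270,150:335]
cv2.imwrite('pics/c2.png',cv2.cvtColor(np.hstack([cv2.resize(a,(400,276),interpolation=2),cv2.resize(b,(400,303),interpolation=2)[:276]]),cv2.COLOR_RGB2BGR))
```

```text
t 4.5 lock xy [ 51.8 -26.9] z 118.1 dpsi 0.002 F [0.6 0.1 0.2]
0.00014163957085745358
```

View pics/c2.png

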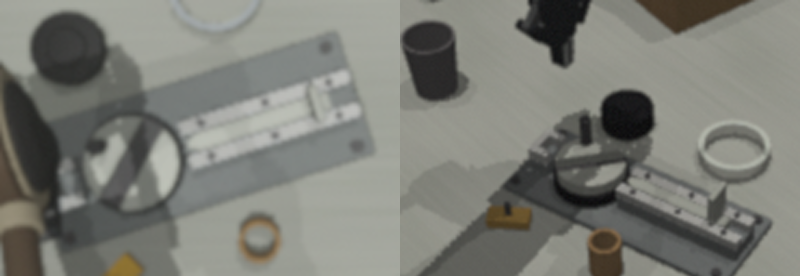

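The side view shows the closed fingers in the air on the catch side of the stud, with nothing beneath them except the base plate. I'll descend and push in −x.

{"api": "apply_moves", "payload": {
  "series": [0,0,30,0,0,0,255,0,0,32,0,0,0,255,0,0,0,0,0,0,255,-12,0,0,0,0,0,255,-6,0,0,0,0,0,255,0,0,0,0,0,0,255]
}}

```text
clock: 5.35
tcp_pos: [0.5713, 0.1814, 0.0572]
tcp_rot: [0.597, 0.802, 0.001, 0.001]
wrist_force: [0.0, 1.0, -0.1]
width: -0.0001
grip_force: 0.0
```

Run:
```python
from meas import *
state()
```

```text
t 5.35 lock xy [ 31.6 -28.1] z 57.2 dpsi -0.001 F [ 0.   1.  -0.1]
```

{"api": "apply_moves", "payload": {
  "series": [-5,0,0,0,0,0,255,-5,0,0,0,0,0,255,-4,0,0,0,0,0,255,0,0,0,0,0,0,255,0,0,0,0,0,0,255]
}}

```text
clock: 5.98
tcp_pos: [0.5738, 0.1685, 0.0556]
tcp_rot: [0.597, 0.802, -0.0, -0.0]
wrist_force: [0.3, 0.4, 0.1]
width: 0.0001
grip_force: 0.0
```

Run:
```python
from meas import *
state()
t=capture('top')
try: a,ar,ce=slot_angle(t,(.5545,.1425));print('q',a-TH,ar,ce/2)
except Exception as e: print(e)
a=t[180:280,190:335];b=capture('side')[150:250,170:315]
for c in('top','side'): print([(q['p'],q['uv']) for q in tip_of(c,'stud')[:2]],np.round(proj(c,[*l2w(0,-.031),.084]),1))
cv2.imwrite('pics/c3.png',cv2.cvtColor(np.hstack([cv2.resize(i,(400,276),interpolation=2) for i in(a,b)]),cv2.COLOR_RGB2BGR))
```

```text
t 5.975 lock xy [ 18.5 -26.8] z 55.6 dpsi -0.0 F [0.3 0.4 0.1]
q 0.8238932 2009.5 [6.3889008 7.882057 ]
[(0.56, [224.4, 231.6])] [232.1 226.4]
[(0.98, [235.8, 183.8])] [244.7 186.3]
```

View pics/c3.png

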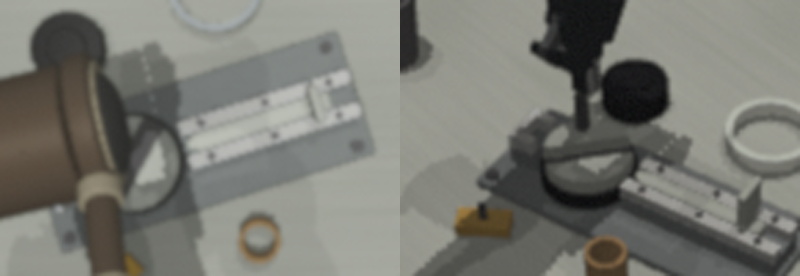

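Run:
```python
from meas import *
s=state(); x=s['tcp_pos']
for c in('top','side'): print(c,np.round(proj(c,x),1),np.round(proj(c,x+[0,0,.03]),1), 'stud pred',np.round(proj(c,[*l2w(.0212,-.0226),.084]),1),np.round(proj(c,[*l2w(.0212,-.0226),.044]),1))
b=capture('side')[150:225,195:290]
cv2.imwrite('pics/c4.png',cv2.cvtColor(cv2.resize(b,(760,600),interpolation=2),cv2.COLOR_RGB2BGR))
```

```text
t 6.175 lock xy [ 18.7 -26.9] z 55.6 dpsi 0.0 F [-0.6  0.   0.5]
top [226.9 230.5] [224.9 230.6] stud pred [224.6 232.6] [227.1 232.4]
side [238.3 192.9] [237.7 184.1] stud pred [235.9 185.2] [236.7 196.8]
```

View pics/c4.png

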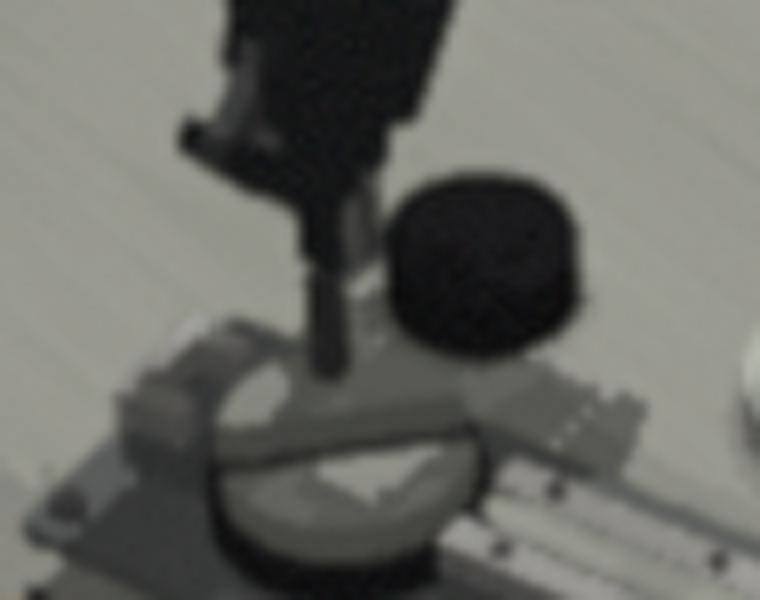

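Run:
```python
from meas import *
def d(a,b):
    A,B=at_z('side',a,.044),at_z('side',b,.044); return np.round(A,4),np.round(B,4),np.degrees(np.arctan2(*(A-B)[[1,0]]))
print('now',d((230/8+195,465/8+150),(470/8+195,430/8+150)))
print('cam',ray('side',(238,193))[0],ray('side',(238,193))[1])
print('stud base',at_z('side',(236,197.5),.044), 'stud pred',l2w(.0212,-.0226))
# compare initial vs now by rectified difference
i0=cv2.cvtColor(cv2.imread('pics/side0.png'),4)[150:225,195:290]; i1=capture('side')[150:225,195:290]
cv2.imwrite('pics/c5.png',cv2.cvtColor(np.hstack([cv2.resize(i,(400,316),interpolation=2) for i in(i0,i1)]),cv2.COLOR_RGB2BGR))
```

```text
now (array([0.5182, 0.1588, 0.044 ]), array([0.5851, 0.1206, 0.044 ]), np.float64(150.24426071037607))
cam [-0.03501187 -0.66102663  0.99369364] [ 0.43832592  0.59809893 -0.67620302]
stud base [0.56595886 0.16899194 0.044     ] stud pred [0.56903508 0.16981159]
```

View pics/c5.png

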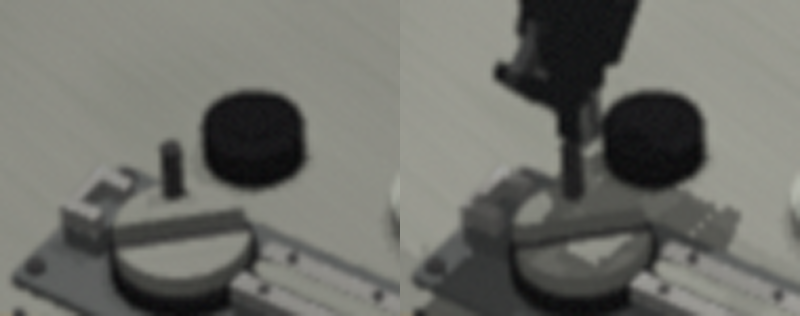

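The disc has not turned: the slot is still at 150.2° and the wrist force is about 0. I'll check where the fingertip really is by comparing it with the earlier picture at z = 118 mm.

Run:
```python
from meas import *
for z in(0,.01,.02,.03): print(z,np.round(proj('side',[.5643,.2003,.1181+z]),1))
print('seen tip in c2 about',150+162/2.162,130+65/2.162)
im=cv2.cvtColor(cv2.imread('pics/c2.png'),cv2.COLOR_BGR2GRAY)[:,400:]
for rr in range(20,100,4): print(round(130+rr/2.162,1),im[rr,130:200:5])
```

```text
0 [226.2 169.9]
0.01 [225.9 166.9]
0.02 [225.7 163.8]
0.03 [225.4 160.6]
seen tip in c2 about 224.93061979648473 160.06475485661426
139.3 [ 58  35  34  21  21  21  21  23  22  22  27 113 151 150]
141.1 [ 48  35  56  30  22  21  24  22  24  48 112 144 149 151]
143.0 [ 36  26  31  24  21  24  23  20  20  66 151 151 150 149]
144.8 [ 24  24  22  21  22  18  22  20  18  91 151 151 152 151]
146.7 [ 64  18  20  20  20  21  22  21  44 134 151 150 151 152]
148.5 [146  78  35  21  22  22  21  26  55 134 150 151 151 152]
150.4 [151 147 124  82  24  22  21  49  50 133 152 151 151 150]
152.2 [148 150 151 147  68  17  24  61  50 133 151 152 153 151]
154.1 [149 148 149 152  87  18  23  59  47 128 149 150 150 152]
155.9 [149 149 149 150 102  17  21  61  51 136 150 149 149 150]
157.8 [149 148 149 149 122  22  16  60  52 136 148 149 148 149]
159.6 [150 148 150 149 145 102  51  58 104 149 148 148 149 148]
161.5 [149 150 149 149 150 150 135 110 147 148 149 147 148 149]
163.3 [150 149 149 147 147 148 148 147 149 147 147 148 147 147]
165.2 [149 149 149 149 147 145 147 148 146 147 146 146 147 146]
167.0 [149 150 149 148 147 145 144 146 146 146 147 146 145 146]
168.9 [148 148 150 148 146 146 145 143 145 145 145 146 145 145]
170.7 [145 147 148 149 147 144 145 144 143 144 145 144 146 145]
172.6 [149 146 146 148 147 146 145 145 144 143 145 145 144 147]
174.4 [150 148 145 145 145 147 145 145 144 145 144 146 146 144]
```

The visible tip is about 28 mm higher than the reported TCP: row 161, where 170 is expected. So the fingers either passed just above the stud or stood to one side of it. A careful descent beside the disc, over the free base plate, will show which.

{"api": "apply_moves", "payload": {
  "series": [20,5,0,0,0,0,255,20,10,0,0,0,0,255,0,0,10,0,0,0,255,0,0,10,0,0,0,255,0,0,5,0,0,0,255,0,0,0,0,0,0,255]
}}

```text
clock: 7.02
tcp_pos: [0.5759, 0.2104, 0.0296]
tcp_rot: [0.597, 0.802, -0.001, -0.001]
wrist_force: [-0.3, 0.0, -0.1]
width: -0.0
grip_force: 0.0
```

Run:
```python
from meas import *
s=state();x=s['tcp_pos'];print([ (a,getattr(r,a)) for a in dir(r) if not a.startswith('_')])
b=capture('side');g=cv2.cvtColor(b,cv2.COLOR_RGB2GRAY).astype(int)
g0=cv2.cvtColor(cv2.imread('pics/side0.png'),cv2.COLOR_BGR2GRAY).astype(int)
u=proj('side',x);print('tcp px',u,'z+28',proj('side',x+[0,0,.028]))
c=int(u[0])
for v in range(int(u[1])-22,int(u[1])+8): print(v,g[v,c-10:c+12:2],g0[v,c-10:c+12:2])
cv2.imwrite('pics/c6.png',cv2.cvtColor(cv2.resize(b[140:240,180:305],(750,600),interpolation=2),cv2.COLOR_RGB2BGR))
```

```text
t 7.025 lock xy [ 58.1 -40.9] z 29.6 dpsi -0.001 F [-0.3  0.  -0.1]
[('PlanningError', <class 'station.PlanningError'>), ('pinch_z', 0.0187)]
tcp px [np.float64(229.44604202230335), np.float64(191.8445798308245)] z+28 [np.float64(228.80214769787818), np.float64(183.929639877896)]
169 [ 23  21  22  23  24  22  23  47 141 148 146] [137 136 136 134 134 136 135 135 137 137 135]
170 [ 21  19  19  22  22  19  29  73 143 148 147] [137 136 135 134 134 134 135 135 135 137 136]
171 [ 21  21  24  23  22  22  43  97 147 146 148] [138 136 136 134 135 133 135 135 135 136 137]
172 [ 23  21  19  21  22  22  49 102 147 145 148] [138 137 136 136 135 134 134 136 136 133 136]
173 [ 47  22  22  23  22  31  43 102 149 146 147] [138 137 135 134 135 135 134 135 135 134 135]
174 [ 94  54  21  22  22  44  45 102 148 148 146] [137 137 137 135 135 134 134 134 135 137 135]
175 [136 101  37  22  27  58  46  94 149 148 147] [136 138 137 136 134 135 136 134 136 136 136]
176 [147 137  62  22  21  61  48  93 148 148 149] [135 136 137 136 134 134 134 135 134 137 137]
177 [148 148  76  22  21  59  48  93 148 147 149] [
[... 1349 characters left out ...]
41 119  78  82 108 129  81  31  40 127]
192 [112  84  79  64  49  57  72  61  32  36  90] [122 138 140 114  75  94 110  81  30  40 130]
193 [83 76 79 70 55 54 70 58 34 38 96] [ 83 114 138 124  83  93 102  77  29  39 131]
194 [ 70  72  74  70  59  73  95  70  32  35 112] [ 64  79 109 100  90 100 119  88  32  35 122]
195 [ 69  69  71  69  73 110 130  86  32  37 105] [ 63  66  76  72  96 121 133  90  30  31 100]
196 [ 68  67  70  75 104 134 128  95  44  62 111] [ 66  69  66  76 117 134 127  93  41  56 102]
197 [ 70  60  66 101 135 138 124 114  82 104 133] [ 78  78  71 104 137 136 124 113  81  97 124]
198 [ 64  56  64 127 141 137 126 128 124 136 134] [ 91  86  88 129 139 135 126 127 123 129 133]
```

The tip is again 28 mm high in the image. I'll descend gently below the plate level as reported. If nothing touches, the offset is vertical.

{"api": "apply_moves", "payload": {
  "series": [0,0,8,0,0,0,255,0,0,8,0,0,0,255,0,0,3,0,0,0,255,0,0,2,0,0,0,255,0,0,0,0,0,0,255]
}}

```text
clock: 7.7
tcp_pos: [0.5767, 0.2111, 0.0095]
tcp_rot: [0.597, 0.802, -0.0, -0.0]
wrist_force: [0.1, -0.3, 0.5]
width: -0.0004
grip_force: 0.0
```

{"api": "apply_moves", "payload": {
  "series": [0,0,2,0,0,0,255,0,0,2,0,0,0,255,0,0,2,0,0,0,255,0,0,0,0,0,0,255]
}}

```text
clock: 8.2
tcp_pos: [0.5765, 0.211, 0.0034]
tcp_rot: [0.597, 0.802, -0.0, -0.0]
wrist_force: [-0.2, -0.8, 0.3]
width: 0.0002
grip_force: 0.0
```

{"api": "apply_moves", "payload": {
  "series": [0,0,2,0,0,0,255,0,0,2,0,0,0,255,0,0,2,0,0,0,255,0,0,0,0,0,0,255]
}}

```text
clock: 8.7
tcp_pos: [0.5765, 0.211, -0.0026]
tcp_rot: [0.597, 0.802, -0.0, -0.0]
wrist_force: [-0.1, -0.1, -0.0]
width: -0.0
grip_force: 0.0
```

Run:
```python
from meas import *
s=state();x=s['tcp_pos']
b=capture('side');u=proj('side',x+[0,0,.028]);print(u)
g=cv2.cvtColor(b,cv2.COLOR_RGB2GRAY).astype(int);c=int(u[0])
for v in range(int(u[1])-6,int(u[1])+7): print(v,g[v,c-10:c+12:2])
```

```text
t 8.7 lock xy [ 58.5 -41.6] z -2.6 dpsi -0.0 F [-0.1 -0.1 -0. ]
[np.float64(229.56471035823182), np.float64(192.78550052989266)]
186 [135  99  80  23  22  43  59  40  51  51  91]
187 [107  99  89  21  18  42  59  33  38  44  89]
188 [94 97 90 23 23 39 61 34 33 43 88]
189 [105  93  79  23  21  38  62  35  33  41  88]
190 [127  86  65  25  24  39  61  35  35  39  89]
191 [127  83  65  41  30  40  61  40  34  39  91]
192 [111  81  71  61  48  48  61  46  33  37  89]
193 [83 75 72 71 55 58 64 51 33 35 84]
194 [71 72 71 70 60 72 94 68 34 33 86]
195 [ 69  71  71  69  73 107 130  87  32  36  99]
196 [ 63  67  69  72 103 133 127  96  45  62 113]
197 [ 55  60  66  83 128 138 123 114  83 106 134]
198 [ 55  56  60  85 129 138 127 128 124 137 128]
```

Nothing touched at a reported z of −2.6 mm, so the offset is vertical: the real fingertip is about 28 mm above the reported TCP. I'll push again with reported z ≈ 34 (real ≈ 62 mm).

{"api": "apply_moves", "payload": {
  "series": [0,0,-36,0,0,0,255,-2,-14,0,0,0,0,255,-10,0,0,0,0,0,255,-7,0,0,0,0,0,255,-7,0,0,0,0,0,255,0,0,0,0,0,0,255]
}}

```text
clock: 9.5
tcp_pos: [0.5724, 0.1834, 0.0333]
tcp_rot: [0.597, 0.802, 0.002, 0.0]
wrist_force: [0.9, 5.8, 0.1]
width: -0.0
grip_force: 2.0
```

{"api": "apply_moves", "payload": {
  "series": [-5,0,0,0,0,0,255,-5,0,0,0,0,0,255,-4,0,0,0,0,0,255,0,0,0,0,0,0,255]
}}

```text
clock: 10.0
tcp_pos: [0.5747, 0.1681, 0.0332]
tcp_rot: [0.597, 0.802, -0.0, -0.0]
wrist_force: [0.5, 1.9, 1.4]
width: -0.0001
grip_force: 0.5
```

Run:
```python
from meas import *
state();b=capture('side')
for q in tip_of('side','stud')[:2]: print(q['p'],q['uv'],w2l(at_z('side',q['uv'],.084))*1000)
cv2.imwrite('pics/c7.png',cv2.cvtColor(cv2.resize(b[140:240,180:305],(750,600),interpolation=2),cv2.COLOR_RGB2BGR))
```

```text
t 10.0 lock xy [ 18.  -27.5] z 33.2 dpsi -0.001 F [0.5 1.9 1.4]
0.71 [245.3, 185.7] [-1.37734295e-02 -3.35276901e+01]
```

View pics/c7.png

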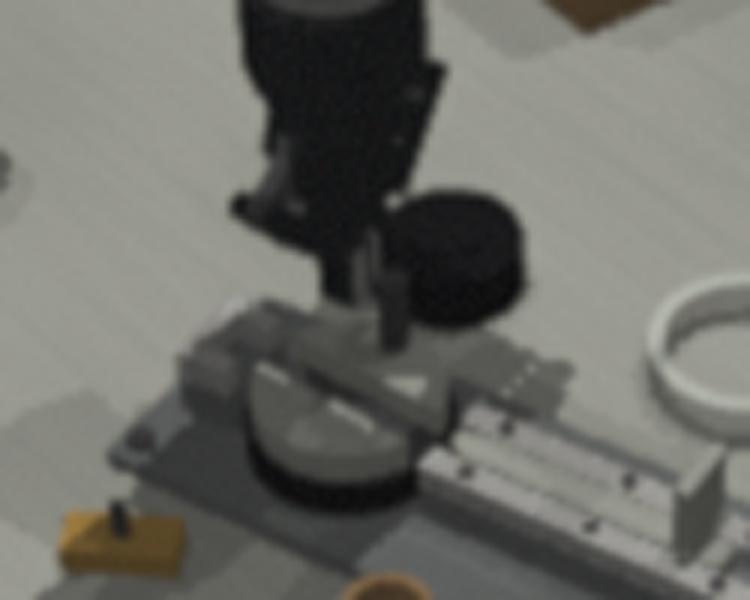

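The disc has turned with the stud. The slot's near edge runs from crop (258,368) to (410,440), roughly parallel to the channel. I'll back away from the stud and measure it.

{"api": "apply_moves", "payload": {
  "series": [25,0,0,0,0,0,255,15,0,-50,0,0,0,255,50,0,-30,0,0,0,255,60,0,0,0,0,0,255,60,0,0,0,0,0,255,30,0,0,0,0,0,255,0,0,0,0,0,0,255]
}}

```text
clock: 10.98
tcp_pos: [0.5041, 0.3996, 0.1128]
tcp_rot: [0.595, 0.804, -0.001, -0.0]
wrist_force: [0.5, -0.8, 0.8]
width: 0.0002
grip_force: 0.0
```

Run:
```python
from meas import *
state(); t=capture('top'); a,ar,ce=slot_angle(t,(.5545,.1425));print('q',a-TH,ar,ce/2)
for k in ('stud','plate','bar','nose'):
  for q in tip_of('top',k)[:3]: print(k,round(q['p'],2),np.round(w2l(at_z('top',q['uv'],dict(stud=.084,plate=.067,bar=.03,nose=.03)[k]))*1000,1))
o=np.hstack([cv2.resize(rect(t,.044,(.565,.11),2000,.2),(400,400)),cv2.resize(rect(t,.044,(.5545,.1425),2000,.12),(400,400))])
cv2.imwrite('pics/c8.png',cv2.cvtColor(o,cv2.COLOR_RGB2BGR))
```

```text
t 10.975 lock xy [260.  -26.6] z 112.8 dpsi 0.004 F [ 0.5 -0.8  0.8]
q -0.087900996 1365.25 [-0.54916763  0.04367447]
stud 0.73 [-424.2   98.7]
stud 0.63 [  3.7 -32.6]
plate 0.95 [-201.1  197. ]
plate 0.81 [-299.  -210.7]
plate 0.61 [-173.5    1.2]
bar 0.81 [-163.1    1.2]
bar 0.67 [-198.3  191.4]
bar 0.67 [-282.7 -212.4]
nose 0.87 [-363.   -65.3]
nose 0.82 [-252.7  336.5]
nose 0.69 [-57.2   4.7]
```

Run:
```python
from meas import *
t=capture('top');c=l2w(-.12,0)
g=cv2.GaussianBlur(rect(cv2.cvtColor(t,cv2.COLOR_RGB2GRAY),.042,c,2000,.24),(0,0),2)
k=240;yy,xx=np.mgrid[:2*k,:2*k]-k;X=(xx*np.cos(TH)+yy*np.sin(TH))/2;Y=(-xx*np.sin(TH)+yy*np.cos(TH))/2
# outer edges of rails: bright/dark transition along Y for each X bin
for s in(-1,1):
    P=[]
    for x in range(-70,55,5):
        ys=np.arange(12,34,.5)*s; col=(x*np.cos(TH)-ys*np.sin(TH))*2+k; row=(x*np.sin(TH)+ys*np.cos(TH))*2+k
        v=cv2.remap(g,col.astype(np.float32),row.astype(np.float32),1).ravel().astype(float)
        P.append((x,ys[np.argmin(np.diff(v))]))
    P=np.array(P);sl=np.polyfit(P[:,0],P[:,1],1);r_=P[:,1]-np.polyval(sl,P[:,0]);P=P[abs(r_)<2.5];print(s,np.polyfit(P[:,0],P[:,1],1),len(P))
```

```text
-1 [-3.47826087e-03 -2.09601449e+01] 24
1 [-5.30769231e-03  2.17869231e+01] 25
```

The slot is at q ≈ −0.08 relative to the measured channel direction, within the 0.15 capture range. Next I'll go over the lock to behind the plate.

{"api": "apply_moves", "payload": {
  "series": [-58,-4,0,0,0,0.008,255,-58,-4,0,0,0,0,255,-58,-4,0,0,0,0,255,-58,-3,0,0,0,0,255,-58,-3,0,0,0,0,255,-58,-3,0,0,0,0,255,-58,-3,0,0,0,0,255,-58,-3,0,0,0,0,255]
}}

```text
clock: 12.28
tcp_pos: [0.6103, -0.0574, 0.114]
tcp_rot: [0.601, 0.8, 0.0, 0.0]
wrist_force: [-0.5, -0.6, 0.3]
width: -0.0001
grip_force: 0.0
```

{"api": "apply_moves", "payload": {
  "series": [-8,0,0,0,0,0,255,0,0,0,0,0,0,255,0,0,0,0,0,0,255]
}}

```text
clock: 12.65
tcp_pos: [0.6119, -0.0609, 0.1135]
tcp_rot: [0.6, 0.8, -0.0, -0.001]
wrist_force: [-0.2, 0.0, -0.3]
width: 0.0002
grip_force: 0.0
```

```bash
sed -i 's/^LX,LY,TH=.*/LX,LY,TH=.5535,.143,1.8595/' meas.py
python3 - <<'E'
from meas import *
s=state(); b=capture('side')
for q in tip_of('side','plate')[:3]: print(q['p'],q['uv'],w2l(at_z('side',q['uv'],.067))*1000)
print(proj('side',s['tcp_pos']+[0,0,.028]))
E
```

```text
t 12.65 lock xy [-212.1    2.1] z 113.5 dpsi -0.004 F [-0.2  0.  -0.3]
0.87 [261.9, 286.2] [-200.53225256  200.65069495]
0.62 [376.9, 195.9] [-293.88087468 -192.01276126]
0.6 [295.3, 224.3] [-168.32855376    3.19472822]
[np.float64(312.9779280246232), np.float64(208.37596516938157)]
```

{"api": "apply_moves", "payload": {
  "series": [0,0,40,0,0,0,255,0,0,36,0,0,0,255,0,0,8,0,0,0,255,10,0,0,0,0,0,255,8,0,0,0,0,0,255,8,0,0,0,0,0,255,0,0,0,0,0,0,255]
}}

```text
clock: 13.62
tcp_pos: [0.6057, -0.0362, 0.0307]
tcp_rot: [0.599, 0.8, 0.0, 0.001]
wrist_force: [0.2, 0.4, 0.2]
width: 0.0
grip_force: 0.0
```

{"api": "apply_moves", "payload": {
  "series": [5,0,0,0,0,0,255,5,0,0,0,0,0,255,5,0,0,0,0,0,255,5,0,0,0,0,0,255]
}}

```text
clock: 14.12
tcp_pos: [0.6, -0.0178, 0.03]
tcp_rot: [0.6, 0.8, 0.0, 0.0]
wrist_force: [0.7, -1.6, 1.9]
width: -0.0002
grip_force: 1.2
```

Run:
```python
from meas import *
state(); capture('side')
for q in tip_of('side','plate')[:4]: print(q['p'],q['uv'],w2l(at_z('side',q['uv'],.067))*1000)
```

```text
t 14.125 lock xy [-167.4    1.2] z 30.0 dpsi -0.005 F [ 0.7 -1.6  1.9]
0.77 [292.0, 221.4] [-156.65955344   -1.04161213]
0.65 [262.7, 285.3] [-200.68752172  197.7224691 ]
```

The bar slides at about 2 N. I'll carry on.

{"api": "apply_moves", "payload": {
  "series": [6,0,0,0,0,0,255,6,0,0,0,0,0,255,6,0,0,0,0,0,255,6,0,0,0,0,0,255]
}}

```text
clock: 14.72
tcp_pos: [0.5926, 0.0057, 0.0295]
tcp_rot: [0.6, 0.8, -0.0, -0.0]
wrist_force: [0.5, -2.1, 1.3]
width: 0.0
grip_force: 0.9
```

{"api": "apply_moves", "payload": {
  "series": [6,0,0,0,0,0,255,6,0,0,0,0,0,255,6,0,0,0,0,0,255,6,0,0,0,0,0,255]
}}

```text
clock: 15.22
tcp_pos: [0.586, 0.0287, 0.0296]
tcp_rot: [0.6, 0.8, -0.0, -0.0]
wrist_force: [1.3, -1.3, 0.5]
width: -0.0001
grip_force: 0.9
```

{"api": "apply_moves", "payload": {
  "series": [6,0,0,0,0,0,255,6,0,0,0,0,0,255,6,0,0,0,0,0,255,6,0,0,0,0,0,255]
}}

```text
clock: 15.72
tcp_pos: [0.5794, 0.0516, 0.0297]
tcp_rot: [0.6, 0.8, -0.0, -0.0]
wrist_force: [0.1, -2.4, 0.7]
width: 0.0
grip_force: 1.1
```

Run:
```python
from meas import *
state(); capture('side')
for q in tip_of('side','plate')[:4]: print(q['p'],q['uv'],w2l(at_z('side',q['uv'],.067))*1000)
```

```text
t 15.725 lock xy [-94.9   1.2] z 29.7 dpsi -0.005 F [ 0.1 -2.4  0.7]
0.85 [261.9, 288.9] [-204.433917    206.70051208]
0.58 [266.2, 207.2] [-77.36335071  -9.94166859]
0.55 [381.8, 194.4] [-302.19746083 -203.74484073]
```

{"api": "apply_moves", "payload": {
  "series": [6,0,0,0,0,0,255,6,0,0,0,0,0,255,6,0,0,0,0,0,255,4,0,0,0,0,0,255]
}}

```text
clock: 16.32
tcp_pos: [0.5728, 0.0729, 0.0294]
tcp_rot: [0.6, 0.8, -0.0, -0.0]
wrist_force: [0.4, -1.0, -0.2]
width: 0.0001
grip_force: 0.6
```

{"api": "apply_moves", "payload": {
  "series": [2,0,0,0,0,0,255,2,0,0,0,0,0,255]
}}

```text
clock: 16.58
tcp_pos: [0.572, 0.0765, 0.0295]
tcp_rot: [0.6, 0.8, -0.0, -0.0]
wrist_force: [-0.9, -0.1, -0.5]
width: 0.0004
grip_force: 0.5
```

{"api": "apply_moves", "payload": {
  "series": [2,0,0,0,0,0,255,1,0,0,0,0,0,255]
}}

```text
clock: 16.82
tcp_pos: [0.5713, 0.0793, 0.0296]
tcp_rot: [0.6, 0.8, 0.0, -0.0]
wrist_force: [-0.1, -1.8, -1.0]
width: -0.0002
grip_force: 0.5
```

{"api": "apply_moves", "payload": {
  "series": [1,0,0,0,0,0,255,1,0,0,0,0,0,255,1,0,0,0,0,0,255]
}}

```text
clock: 17.2
tcp_pos: [0.5705, 0.0821, 0.0297]
tcp_rot: [0.6, 0.8, 0.0, 0.0]
wrist_force: [0.5, -1.7, -1.0]
width: -0.0
grip_force: 0.5
```

{"api": "apply_moves", "payload": {
  "series": [1,0,0,0,0,0,255,1,0,0,0,0,0,255]
}}

```text
clock: 17.45
tcp_pos: [0.5703, 0.0834, 0.0298]
tcp_rot: [0.6, 0.8, -0.0, 0.001]
wrist_force: [0.9, -4.1, -0.1]
width: -0.0002
grip_force: 2.3
```

{"api": "apply_moves", "payload": {
  "series": [1,0,0,0,0,0,255,1,0,0,0,0,0,255]
}}

```text
clock: 17.7
tcp_pos: [0.5705, 0.0836, 0.0302]
tcp_rot: [0.599, 0.801, -0.001, 0.002]
wrist_force: [0.1, -9.9, 1.8]
width: -0.0003
grip_force: 5.0
```

{"api": "apply_moves", "payload": {
  "series": [1,0,0,0,0,0,255,0,0,0,0,0,0,255]
}}

```text
clock: 17.95
tcp_pos: [0.5708, 0.0837, 0.0305]
tcp_rot: [0.599, 0.801, -0.001, 0.003]
wrist_force: [1.2, -10.6, 0.9]
width: 0.0
grip_force: 5.3
```

Run:
```python
from meas import *
state(); t=capture('side')
cv2.imwrite('pics/c9.png',cv2.cvtColor(cv2.resize(t[140:240,180:305],(750,600),interpolation=2),cv2.COLOR_RGB2BGR))
```

```text
t 17.95 lock xy [-61.8   0.3] z 30.5 dpsi -0.003 F [  1.2 -10.6   0.9]
```

The bar has stopped dead: force 10 N, tool at −61.8. That is about 3 mm past nominal, the same offset the stud push showed. I'll retreat and verify.

{"api": "apply_moves", "payload": {
  "series": [-10,0,0,0,0,0,255,-25,0,0,0,0,0,255,-20,0,-40,0,0,0,255,-50,0,-50,0,0,0,255,-60,0,0,0,0,0,255,-60,0,0,0,0,0,255,-60,0,0,0,0,0,255,0,0,0,0,0,0,255]
}}

```text
clock: 19.0
tcp_pos: [0.6486, -0.1854, 0.1141]
tcp_rot: [0.602, 0.798, 0.001, 0.001]
wrist_force: [0.1, 0.6, 0.4]
width: -0.0003
grip_force: 0.0
```

Run:
```python
from meas import *
state(); t=capture('top'); s=capture('side')
for c in('top','side'):
  for k in ('plate','bar','nose','catch'):
    for q in tip_of(c,k)[:4]:
      w=w2l(at_z(c,q['uv'],dict(plate=.067,bar=.03,nose=.03,catch=.029)[k]))*1000
      if abs(w[1])<40 : print(c,k,round(q['p'],2),np.round(w,1))
o=np.hstack([cv2.resize(rect(t,.042,(.56,.13),2000,.2),(400,400),interpolation=2),cv2.resize(s[160:250,190:280],(400,400),interpolation=2)])
cv2.imwrite('pics/c10.png',cv2.cvtColor(o,cv2.COLOR_RGB2BGR))
```

```text
t 19.0 lock xy [-341.9    2.3] z 114.1 dpsi -0.01 F [0.1 0.6 0.4]
top plate 0.78 [-51.7  10.3]
top bar 0.86 [-36.8  -3.8]
top nose 0.58 [63.5 13.1]
top catch 0.72 [77.9 11.2]
side plate 0.9 [-51.6  -2.4]
side bar 0.75 [-45.8   8.9]
side nose 0.75 [73.8 -6.4]
side catch 0.71 [70.2 -1.8]
```

View pics/c10.png

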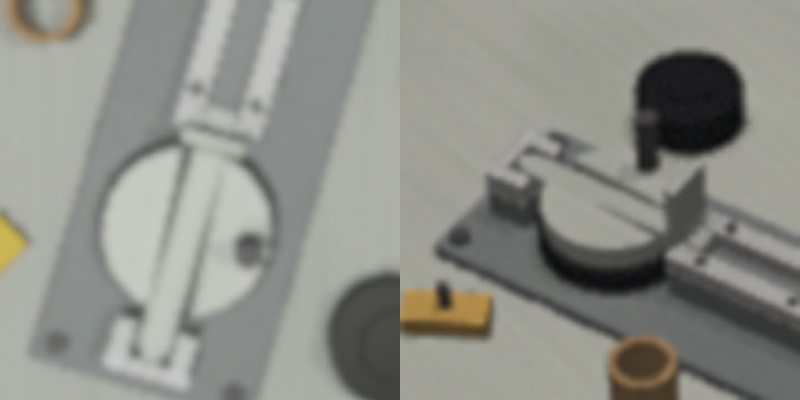

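The bar lies through the slot with its nose against the catch's back wall at crop (150,355). The plate is at the channel end at (210,140), which puts it at lock x ≈ −51. The spare reel, core and type holder near the lock are where they were, and the robot is clear, so I'm handing in.

```bash
python3 -c "
from station import hand_in; print(hand_in())"
```

```text
the job is handed in; nothing more can be done
None
```

The spindle is locked and handed in at about 19 s: I turned the slot into line, pushed the bar through it until it stopped against the back of the catch, and moved the arm clear; the result of the judging was not shown.

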